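Park the long temperature probe in its stand

ROBOT

A 6-joint arm with a two-finger parallel gripper is mounted at the origin on a cart in front of the work surface, level with it; the furniture and walls round the work are solid. World frame = base frame: x ahead of the robot, y to its left, z up, the work surface at z = 0. Lengths are in m, angles in rad, forces in N, time in s.
With the tool pointing down it reaches from about 0.25 to 0.725 m from the base axis. Payload 9.7 kg.
Tool frame: the origin (TCP) lies at the very end of the fingers, on their centre line; the grasp point (between the pads) lies 19 mm behind it; z points along the fingers, y is the line along which they close (so a half turn about z gives the same grasp; the last joint's range is limited). The gripper opens to 85 mm and grips with 20 to 120 N. Pads are 22 mm wide; open, the fingers measure 114 mm over their backs; the gripper's body (76 mm by 85 mm) begins 54 mm behind the grasp point. The pads swing forward as they close: fully open they stand 13 mm farther back than shut.
Start: joints at [-1.296, 0.087, 0.176, 1.66, 0, 1.571], TCP at [0.149, -0.529, 0.231] pointing down, gripper open.
Joint ranges: [-3.13, 3.13], [-0.85, 1.81], [-1.15, 1.24], [-2.2, 2.28], [-1.44, 1.52], [-3.14, 3.14]. Speed limits (rad/s): [2.22, 2.22, 2.57, 3.14, 3.14, 3.14].

INTERFACE

Orientations are given as [roll, pitch, yaw] about the fixed x, y, z axes, in that order (R = Rz(yaw) Ry(pitch) Rx(roll)).
In Python, from plant import robot gives the robot as it stands.
- The arm moves only by the shell command python3 -m jog 'ROWS'. ROWS is a JSON object of lists of equal length, an entry for each row: "dp": the shift along the tool's x, y, z in m, a list of three; "rot": the turn, a rotation vector about the tool's x, y, z in degrees, a list of three; "grip": the opening, from 0 (shut) to 1 (fully open). A call has exactly 10 rows; each row shifts and turns the commanded pose from where the row before left it, along the tool's axes as they then stand; what a row does not reach is not made up. A row lasts 1/12 s, in which the tool goes at most 41.7 mm and 7.16 degrees, less where a joint would pass 70% of its speed; a pose out of reach is approached as far as the arm can. A call is refused whole if a number of a shift passes 0.0417 or a number of a turn 7.16, either way. A call with a gripper value outside its range is refused whole. The fingers move at their own pace and stop on an object; the grip force is fixed at half the most. Time passes only in rows, so rows that do not move let the fingers close, or fill a call up. It gives the time, the measured TCP pose, the force, the opening and the grip force at its end, in the units of the state.
- robot.state(): the state, without advancing time (a new reading comes with each control period).
- robot.get_image(name): name is "scene" or "top" or "wrist"; returns a dict with "pixels" (420x560x3 uint8, blue, green, red), "mtx" (3x3 intrinsics, pixels), "R" (3x3) and "t" (3): a world point X has camera coordinates R X + t; the wrist camera has in their place "T_tool_cam" (4x4, takes a point from camera to tool coordinates, whose origin is the TCP and whose axes are the flange's). Camera axes: x right, y down, z forward; pixel columns grow to the right and rows downward; lengths in m; the calibration is good to about 2 mm. The wrist camera is an equidistant fisheye: a pixel r from the principal point sees the ray r / f radians off the axis. A picture is of the moment at which its call begins: read the wrist's pose just before it. There is no depth.
- robot.sign_off(): hands the job in; it is judged then, once.
The state is a dict: "clock": time; "joint_pos": joint angles; "dq": joint speeds; "joint_efforts": joint torques, N m; "tcp_pos": TCP position; "tool_rot": TCP orientation; "force": force on the tool from outside, world axes, zero at the start; "moment": the same for the moment, N m; "opening": finger opening in m; "finger_force": force on a finger pad.
Only numpy, scipy, OpenCV 4.12 (cv2) and the standard library are available. Lean on these libraries where they do the work, as an engineer would, in place of code of your own. Each camera call takes 0.05 s, during which the arm holds its last target. There are 200 camera calls.

TASK

Pick up the long temperature probe by the two sprung buttons on its handle, lift it, and loosen your fingers a little so that it swings down about the buttons and hangs tip down in the air; then close them firmly again. Lower it tip first into the flared tube of the parking stand until the tip rests on the bottom, still holding it, then let go so that it stays standing there. Do not disturb the short probe lying beside it.

Things in the scene. Friction and masses are not known exactly. Their poses are not given: they have to be found in the camera images.
- long_probe_grip (a point): Centre between the two buttons of the long probe, 12 mm up as it lies. x: along the shaft to the tip, y: through the buttons, z: up as it lies. Grey handle 52 long, 16 wide, 24 mm high, from 16 mm behind to 36 mm ahead of this point; a sprung round button of 8 mm diameter in each side, 22 mm over both. Pinch the buttons, closing along y. Lies with the tip away from the robot, within 20 degrees of straight ahead.
- long_probe_tip (a point): End of the long probe's steel shaft (10 mm thick), 135 mm ahead of the button centre. The probe weighs about 0.12 kg, mostly in the shaft. Fingers closed firmly press the buttons flush and clamp the 16 mm handle, holding it level. Opened by 2 to 5 mm (17 to 21 mm apart) they touch only the buttons, pressed out by 2 to 3.5 N: it swings down about them and hangs. Beyond 22 mm it drops.
- short_probe_grip (a point): Button centre of the short probe, a bystander to be left alone: same handle, but its tip is only 75 mm ahead. It lies left or right of the long one.
- stand_floor (a point): Centre of the inner floor of the fixed parking stand, 14 mm above the worktop, on the upright axis. Round dark foot of 90 mm diameter, aluminium tube of 20 mm bore that widens from 38 mm above this point to a flared mouth of 56 mm inner diameter 60 mm above it. z up. The buttons of the seated probe are 135 mm above this point.

How it is judged:
By the outcome, as a careful person would: the job done as asked, in the order asked, and still so for the second after the job is handed in, with the robot touching nothing.
It also fails if it takes over 48 s, if anything falls off the work surface, if the arm or the gripper's body presses on something with over 40 N, if the wrist force passes 120 N, or if a joint passes its speed limit or range.

## Working session

There is one attempt and no reset: what is moved stays moved. The work goes in short steps, Python scripts to look and compute and a shell command to move; the robot and the scene stay as the last step left them, time stands still between calls to the robot, and variables do not carry over. Pictures are saved under pics/ and viewed, at most 15 in all, crops included, and the job is handed in when it is done.

```bash
ls; mkdir -p pics; python3 - <<'E'
from plant import robot
import cv2,json,pickle
s=robot.state();print({k:s[k] for k in('clock','tcp_pos','tool_rot','opening','force')})
d={}
for n in('scene','top'):
    d[n]=robot.get_image(n);cv2.imwrite(f'pics/{n}0.png',d[n]['pixels'])
pickle.dump(d,open('d0.pkl','wb'))
import numpy as np
for n in d:print(n,d[n]['mtx'],-d[n]['R'].T@d[n]['t'])
E
```

```text
pics
{'clock': 0.0, 'tcp_pos': array([ 0.14915563, -0.52912619,  0.23058044]), 'tool_rot': array([-3.14021536e+00,  1.10438412e-05,  2.74768804e-01]), 'opening': 0.08520088984566383, 'force': array([0.07043715, 0.02868262, 0.30357069])}
scene [[484.27862304   0.         271.61708476]
 [  0.         484.27862304 203.70952653]
 [  0.           0.           1.        ]] [ 0.0779275  -1.02885115  0.67921345]
top [[458.90488067   0.         280.73827433]
 [  0.         458.90488067 218.82667763]
 [  0.           0.           1.        ]] [ 0.4080013  -0.07562332  1.0417048 ]
```

View pics/top0.png

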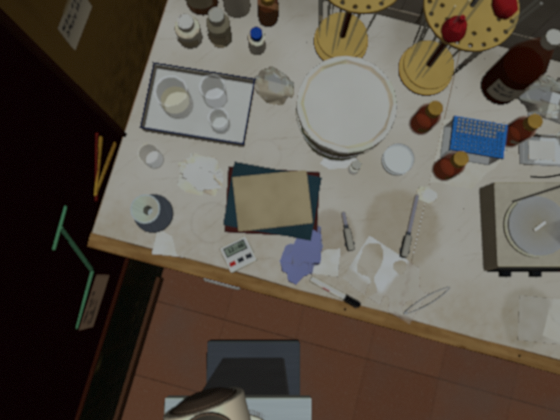

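View pics/scene0.png

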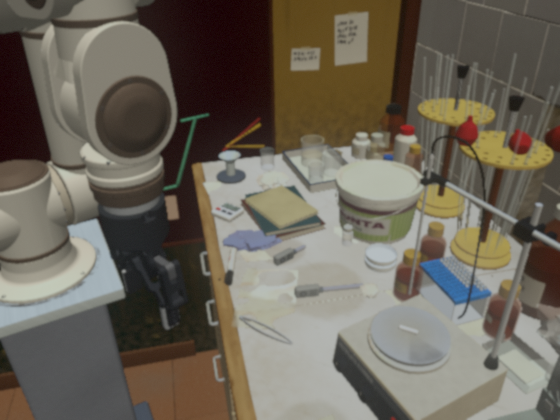

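The top view shows the long probe with its handle near (405,243) and its shaft running up to (415,197). The short probe is near (348,230), and the stand near (152,212) has its mouth around (147,208). Next I'll measure these and zoom in.

```bash
cat >h.py <<'E'
import numpy as np,cv2,pickle
def ray(c,u,v):
    d=c['R'].T@np.linalg.solve(c['mtx'],[u,v,1.]);return -c['R'].T@c['t'],d
def plane(c,u,v,z):
    o,d=ray(c,u,v);return o+d*(z-o[2])/d[2]
def proj(c,X):
    p=c['mtx']@(c['R']@np.array(X)+c['t']);return p[:2]/p[2]
E
python3 - <<'E'
from h import *
d=pickle.load(open('d0.pkl','rb'));t=d['top'];s=d['scene']
for n,u,v,z in[('handle back',403,256,.012),('handle front',408,232,.012),('tip',415,197,.012),('short',348,230,.012),('mouth',147,208,.074),('foot',153,212,.005)]:
    print(n,plane(t,u,v,z).round(3))
for n,u,v,z in[('handle back',297,292,.012),('tip',360,287,.012),('mouth',229,156,.074),('foot',231,176,.005)]:
    print('sc',n,plane(s,u,v,z).round(3))
a=cv2.resize(t['pixels'][180:280,325:435],None,fx=5,fy=5,interpolation=3)
b=cv2.resize(t['pixels'][180:240,120:180],None,fx=4,fy=4,interpolation=3)
im=np.zeros((500,800,3),np.uint8);im[:,:550]=a;im[:240,555:795]=b
c=cv2.resize(s['pixels'][145:190,205:265],None,fx=4,fy=4,interpolation=3);im[250:430,555:795]=c
cv2.imwrite('pics/c1.png',im)
E
```

```text
handle back [ 0.459 -0.368  0.012]
handle front [ 0.513 -0.381  0.012]
tip [ 0.594 -0.399  0.012]
short [ 0.517 -0.244  0.012]
mouth [0.555 0.193 0.074]
foot [0.556 0.198 0.005]
sc handle back [ 0.462 -0.366  0.012]
sc tip [ 0.584 -0.416  0.012]
sc mouth [0.55  0.189 0.074]
sc foot [0.553 0.193 0.005]
```

View pics/c1.png

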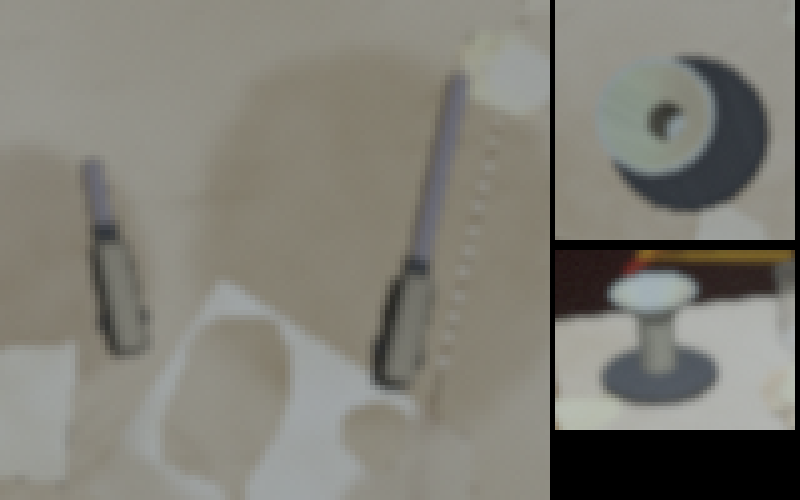

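The crop shows the handle's back end at full-frame (404,257), its neck at (408,233) and the tip at (416.8,195). The foot centre is at (153.9,213.3) and the mouth centre at (145.4,209).

```bash
python3 - <<'E'
from h import *
d=pickle.load(open('d0.pkl','rb'));t=d['top'];s=d['scene']
tip=plane(t,416.8,195,.012);a=plane(t,409.4,231,.012)
u=(a-tip)/np.linalg.norm(a-tip);g=tip+.135*u
print('tip',tip,'grip',g,'dir',np.arctan2(-u[1],-u[0]))
print('hback',plane(t,404.3,256.6,.024), 'pred', tip+.151*u)
print('mouth',plane(t,145.4,209,.074),'foot',plane(t,153.9,213.25,.008))
# scene: crop /4 + (205,145)
f=lambda x,y:((x-555)/4+205,(y-250)/4+145)
print('sc mouth',plane(s,*f(653,292),.074),'foot',plane(s,*f(660,375),.008))
from plant import robot
w=robot.get_image('wrist');print(w['T_tool_cam'].round(3),w['mtx'].round(1))
y=robot.state()['tool_rot'][2];R=np.array([[np.cos(y),np.sin(y),0],[np.sin(y),-np.cos(y),0],[0,0,-1]])
print('shift to grip, tool axes',R.T@(g-robot.state()['tcp_pos']))
E
```

```text
tip [ 0.59818168 -0.40361707  0.012     ] grip [ 0.46685533 -0.37233785  0.012     ] dir -0.2338227375376597
hback [ 0.45675249 -0.36699896  0.024     ] pred [ 0.45129072 -0.36863068  0.012     ]
mouth [0.55292027 0.1960761  0.074     ] foot [0.55318406 0.19504918 0.008     ]
sc mouth [0.55244949 0.19147382 0.074     ] foot [0.55091141 0.18577689 0.008     ]
[[-0.    -0.955 -0.297  0.075]
 [ 1.     0.    -0.001 -0.001]
 [ 0.001 -0.297  0.955 -0.144]
 [ 0.     0.     0.     1.   ]] [[325.2   0.  284.6]
 [  0.  325.2 214.9]
 [  0.    0.    1. ]]
shift to grip, tool axes [ 0.34829878 -0.06479758  0.21875786]
```

```bash
python3 -m jog '{"dp":[[0.034,-0.0065,0.010],[0.034,-0.0065,0.010],[0.034,-0.0065,0.010],[0.034,-0.0065,0.010],[0.034,-0.0065,0.010],[0.034,-0.0065,0.010],[0.034,-0.0065,0.010],[0.034,-0.0065,0.010],[0.034,-0.0065,0.010],[0.034,-0.0065,0.010]],"rot":[[0,0,0],[0,0,0],[0,0,0],[0,0,0],[0,0,0],[0,0,0],[0,0,0],[0,0,0],[0,0,0],[0,0,0]],"grip":[0.5,0.5,0.5,0.5,0.5,0.5,0.5,0.5,0.5,0.5]}'
python3 -m jog '{"dp":[[0,0,0],[0,0,0],[0,0,0],[0,0,0],[0,0,0],[0,0,0],[0,0,0],[0,0,0],[0,0,0],[0,0,0]],"rot":[[0,0,5.8],[0,0,5.8],[0,0,5.8],[0,0,5.8],[0,0,5.9],[0,0,0],[0,0,0],[0,0,0],[0,0,0],[0,0,0]],"grip":[0.5,0.5,0.5,0.5,0.5,0.5,0.5,0.5,0.5,0.5]}'
cat >>h.py <<'E'
from scipy.spatial.transform import Rotation as Ro
def wrist(name=None):
    from plant import robot
    s=robot.state();w=robot.get_image('wrist')
    T=np.eye(4);T[:3,:3]=Ro.from_euler('xyz',s['tool_rot']).as_matrix();T[:3,3]=s['tcp_pos']
    w['T']=T@w['T_tool_cam'];w['state']=s
    if name:cv2.imwrite(f'pics/{name}.png',w['pixels']);pickle.dump(w,open(name+'.pkl','wb'))
    return w
def wplane(w,u,v,z):
    m=w['mtx'];a,b=(u-m[0,2])/m[0,0],(v-m[1,2])/m[1,1];r=np.hypot(a,b)
    d=w['T'][:3,:3]@np.array([a*np.sinc(r/np.pi),b*np.sinc(r/np.pi),np.cos(r)]);o=w['T'][:3,3]
    return o+d*(z-o[2])/d[2]
E
python3 -c "
from h import *
w=wrist('w1');print(w['state']['clock'],w['state']['tcp_pos'],w['state']['tool_rot'])"
```

```text
clock: 0.98
tcp_pos: [0.4602, -0.3734, 0.1306]
tool_rot: [-3.141, 0.0, 0.275]
force: [-0.2, -0.3, -0.6]
opening: 0.0429
finger_force: 0.0
clock: 1.82
tcp_pos: [0.4588, -0.3746, 0.1313]
tool_rot: [3.142, 0.0, -0.232]
force: [-0.5, 0.1, -0.1]
opening: 0.0425
finger_force: 0.0
1.8167 [ 0.45881871 -0.37456052  0.13128085] [ 3.14159065e+00  1.67663480e-05 -2.31628634e-01]
```

View pics/w1.png

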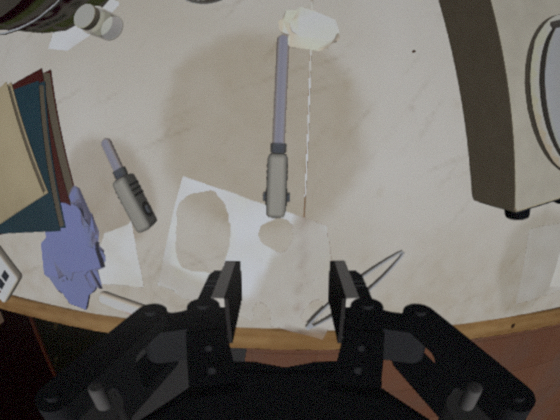

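The wrist view shows the long probe with its buttons at about (265,197) and (289,197), its tip at (283,37) and its handle back at (276,217).

```bash
python3 - <<'E'
from h import *
w=pickle.load(open('w1.pkl','rb'))
P=lambda u,v,z:wplane(w,u,v,z)
tip=P(283,37,.012);b=P(277,197,.012);print('tip',tip,'btn',b,'len',np.linalg.norm(tip-b),'yaw',np.arctan2(*(tip-b)[[1,0]]))
sh=P(279,138,.012);print('shaft',sh,'yaw shaft',np.arctan2(*(tip-sh)[[1,0]]))
print('back',P(276,217,.02),'neck',P(278,150,.02))
u=(tip-b)/np.linalg.norm(tip-b);g=tip-.135*u;print(g)
R=w['T'][:3,:3]@np.array([[1,0,0],[0,1,0],[0,0,1]])
Rt=Ro.from_euler('xyz',w['state']['tool_rot']).as_matrix()
for q in(b,g):print(Rt.T@(q-w['state']['tcp_pos']))
cv2.imwrite('pics/c2.png',cv2.resize(w['pixels'][20:230,220:340],None,fx=2.8,fy=2.8,interpolation=3))
E
```

```text
tip [ 0.5957668  -0.40514605  0.012     ] btn [ 0.46818954 -0.36982484  0.012     ] len 0.13237652751269255 yaw -0.27009583818424043
shaft [ 0.51556601 -0.38289819  0.012     ] yaw shaft -0.2705979046421676
back [ 0.45378357 -0.36566215  0.02      ] neck [ 0.50698822 -0.38018378  0.02      ]
[ 0.46566118 -0.36912484  0.012     ]
[ 0.00803544 -0.00676064  0.1192807 ]
[ 0.00541391 -0.00686153  0.11928074]
```

View pics/c2.png

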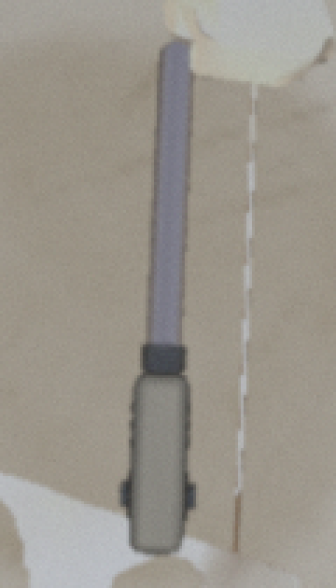

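The crop puts the button centre at (276.4,196.6) and the tip at (282.9,35). I'll correct for that, descend, and check from close by.

```bash
python3 -m jog '{"dp":[[0.0075,-0.0068,0.010],[0,0,0.012],[0,0,0.012],[0,0,0.012],[0,0,0.012],[0,0,0.012],[0,0,0.010],[0,0,0.005],[0,0,0],[0,0,0]],"rot":[[0,0,2.2],[0,0,0],[0,0,0],[0,0,0],[0,0,0],[0,0,0],[0,0,0],[0,0,0],[0,0,0],[0,0,0]],"grip":[0.5,0.5,0.5,0.5,0.5,0.5,0.5,0.5,0.5,0.5]}'
python3 -c "
from h import *
w=wrist('w2');print(w['state']['clock'],w['state']['tcp_pos'],w['state']['tool_rot'])
cv2.imwrite('pics/c3.png',cv2.resize(w['pixels'][100:400,150:420],None,fx=2,fy=2))"
```

```text
clock: 2.7
tcp_pos: [0.4677, -0.3697, 0.0463]
tool_rot: [-3.142, 0.0, -0.271]
force: [-0.6, 0.7, 0.3]
opening: 0.0428
finger_force: 0.0
2.7 [ 0.46768347 -0.36969129  0.04629989] [-3.14155779e+00  1.02535648e-04 -2.71459627e-01]
```

View pics/c3.png

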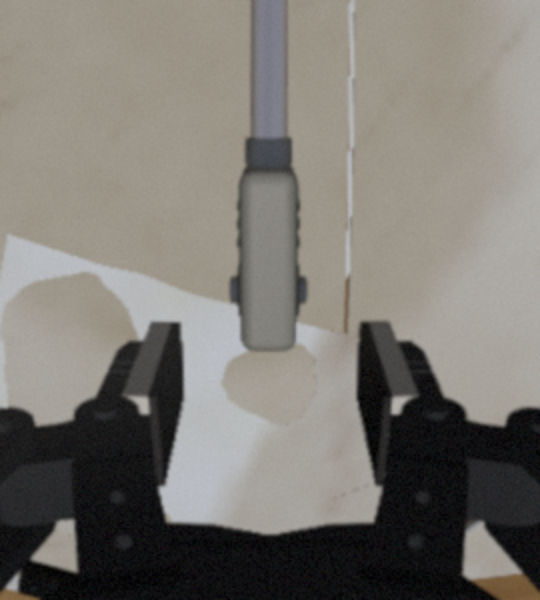

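The probe is aligned with the tool and centred between the fingers. The buttons are at crop (269,291), which is full-frame (284.5,245.5).

```bash
python3 - <<'E'
from h import *
w=pickle.load(open('w2.pkl','rb'));Rt=Ro.from_euler('xyz',w['state']['tool_rot']).as_matrix()
b=wplane(w,284.5,245.5,.012);print(b,Rt.T@(b-w['state']['tcp_pos']))
E
```

```text
[ 0.46754716 -0.36923352  0.012     ] [-0.00025054 -0.00040326  0.03429993]
```

```bash
python3 -m jog '{"dp":[[0,0,0.008],[0,0,0.008],[0,0,0.008],[0,0,0.008],[0,0,0.006],[0,0,0.004],[0,0,0],[0,0,0],[0,0,0],[0,0,0]],"rot":[[0,0,0],[0,0,0],[0,0,0],[0,0,0],[0,0,0],[0,0,0],[0,0,0],[0,0,0],[0,0,0],[0,0,0]],"grip":[0.5,0.5,0.5,0.5,0.5,0.5,0.5,0.5,0.5,0.5]}'
python3 -m jog '{"dp":[[0,0,0],[0,0,0],[0,0,0],[0,0,0],[0,0,0],[0,0,0],[0,0,0],[0,0,0],[0,0,0],[0,0,0]],"rot":[[0,0,0],[0,0,0],[0,0,0],[0,0,0],[0,0,0],[0,0,0],[0,0,0],[0,0,0],[0,0,0],[0,0,0]],"grip":[0,0,0,0,0,0,0,0,0,0]}'
```

```text
clock: 3.58
tcp_pos: [0.468, -0.3699, 0.0048]
tool_rot: [3.141, -0.001, -0.271]
force: [-0.5, -0.6, 0.5]
opening: 0.0423
finger_force: 0.0
clock: 4.42
tcp_pos: [0.4678, -0.3697, 0.0046]
tool_rot: [3.142, -0.0, -0.271]
force: [-0.9, 1.4, 5.7]
opening: 0.015
finger_force: 60.2
```

```bash
python3 -m jog '{"dp":[[0,0,-0.010],[0,0,-0.020],[0,0,-0.027],[0,0,-0.030],[0,0,-0.030],[0,0,-0.030],[0,0,-0.030],[0,0,-0.030],[0,0,-0.025],[0,0,-0.013]],"rot":[[0,0,0],[0,0,0],[0,0,0],[0,0,0],[0,0,0],[0,0,0],[0,0,0],[0,0,0],[0,0,0],[0,0,0]],"grip":[0,0,0,0,0,0,0,0,0,0]}'
python3 -c "
from h import *
w=wrist('w3');print(w['state']['clock'],w['state']['tcp_pos'],w['state']['opening'],w['state']['force'])
cv2.imwrite('pics/c4.png',w['pixels'])"
```

```text
clock: 5.25
tcp_pos: [0.4679, -0.3699, 0.2531]
tool_rot: [3.14, -0.003, -0.272]
force: [0.5, 0.5, -0.2]
opening: 0.0149
finger_force: 59.4
5.25 [ 0.46789529 -0.3699436   0.25313851] 0.014928811448931639 [ 0.45382442  0.47777019 -0.18029011]
```

View pics/c4.png

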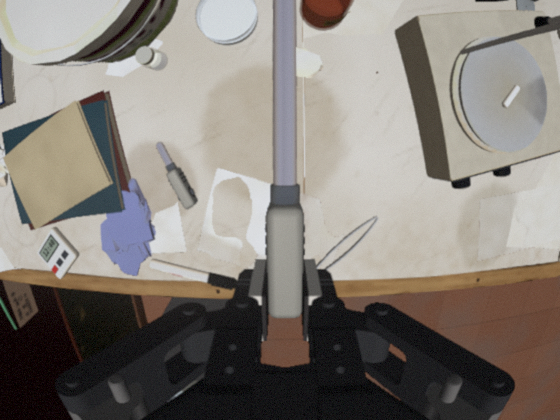

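The probe is held level, and the short probe is undisturbed at (178,180). Next I'll loosen to about 18 mm.

```bash
python3 -m jog '{"dp":[[0,0,0],[0,0,0],[0,0,0],[0,0,0],[0,0,0],[0,0,0],[0,0,0],[0,0,0],[0,0,0],[0,0,0]],"rot":[[0,0,0],[0,0,0],[0,0,0],[0,0,0],[0,0,0],[0,0,0],[0,0,0],[0,0,0],[0,0,0],[0,0,0]],"grip":[0.212,0.212,0.212,0.212,0.212,0.212,0.212,0.212,0.212,0.212]}'
python3 -c "
from h import *
from plant import robot
w=wrist('w4');print(w['state']['finger_force'],w['state']['force'],w['state']['moment'])
s=robot.get_image('scene');pickle.dump(s,open('s4.pkl','wb'))
p=proj(s,w['state']['tcp_pos']+[0,0,.01]);print(p)
u,v=p.astype(int);c=s['pixels'][max(v-60,0):v+140,max(u-100,0):u+100]
im=np.hstack([cv2.resize(c,None,fx=2,fy=2)[:400],w['pixels'][:400,100:480]]) if c.shape[0]>=200 else c
cv2.imwrite('pics/c5.png',im);print(im.shape)"
```

```text
clock: 6.13
tcp_pos: [0.4677, -0.3696, 0.2493]
tool_rot: [3.142, -0.0, -0.271]
force: [0.3, 0.7, -1.2]
opening: 0.0178
finger_force: 2.9
2.9241060465574265 [ 0.29400938  0.66079166 -1.16659946] [ 0.01601407  0.06698564 -0.00986671]
[301.36165309 186.67398928]
(400, 780, 3)
```

View pics/c5.png

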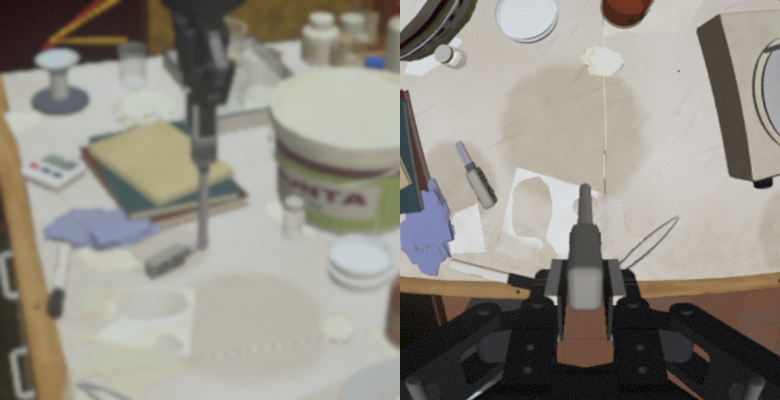

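The probe has swung down and hangs in the scene view, from handle (203,130) to tip (201,245) in the crop. I'll let it settle and then close firmly.

```bash
Z='[0,0,0]'; python3 -m jog '{"dp":[[0,0,0],[0,0,0],[0,0,0],[0,0,0],[0,0,0],[0,0,0],[0,0,0],[0,0,0],[0,0,0],[0,0,0]],"rot":[[0,0,0],[0,0,0],[0,0,0],[0,0,0],[0,0,0],[0,0,0],[0,0,0],[0,0,0],[0,0,0],[0,0,0]],"grip":[0.212,0.212,0.212,0.212,0.212,0.212,0.212,0.212,0.212,0.212]}'
python3 -m jog '{"dp":[[0,0,0],[0,0,0],[0,0,0],[0,0,0],[0,0,0],[0,0,0],[0,0,0],[0,0,0],[0,0,0],[0,0,0]],"rot":[[0,0,0],[0,0,0],[0,0,0],[0,0,0],[0,0,0],[0,0,0],[0,0,0],[0,0,0],[0,0,0],[0,0,0]],"grip":[0.212,0.212,0.212,0.212,0,0,0,0,0,0]}'
python3 - <<'E'
from h import *
from plant import robot
w=wrist('w5');s=robot.get_image('scene');pickle.dump(s,open('s5.pkl','wb'))
st=w['state'];print(st['clock'],st['force'],st['moment'])
# predicted tip px if plumb
for X in ([0,0,.008],[0,0,.008-.135],[.02,0,.008-.135],[0,.02,.008-.135]):print(proj(s,st['tcp_pos']+np.array(X)))
c=cv2.resize(s['pixels'][160:280,240:360],None,fx=4,fy=4,interpolation=3)
im=np.zeros((480,800,3),np.uint8);im[:,:480]=c;im[:480,480:]=cv2.resize(w['pixels'][130:370,205:365],None,fx=2,fy=2)
cv2.imwrite('pics/c6.png',im)
E
```

```text
clock: 7.07
tcp_pos: [0.4677, -0.3697, 0.2493]
tool_rot: [3.142, 0.0, -0.272]
force: [-0.2, 0.4, -0.2]
opening: 0.018
finger_force: 2.9
clock: 7.9
tcp_pos: [0.4677, -0.3697, 0.2493]
tool_rot: [-3.142, 0.0, -0.272]
force: [0.3, -0.4, -1.7]
opening: 0.0145
finger_force: 62.1
7.9 [ 0.30314212 -0.36844849 -1.66866181] [0.04034737 0.01439258 0.02029129]
[301.35848805 187.67884132]
[300.78407576 248.54928768]
[309.61485986 245.61308038]
[295.66988668 243.32406095]
```

View pics/c6.png

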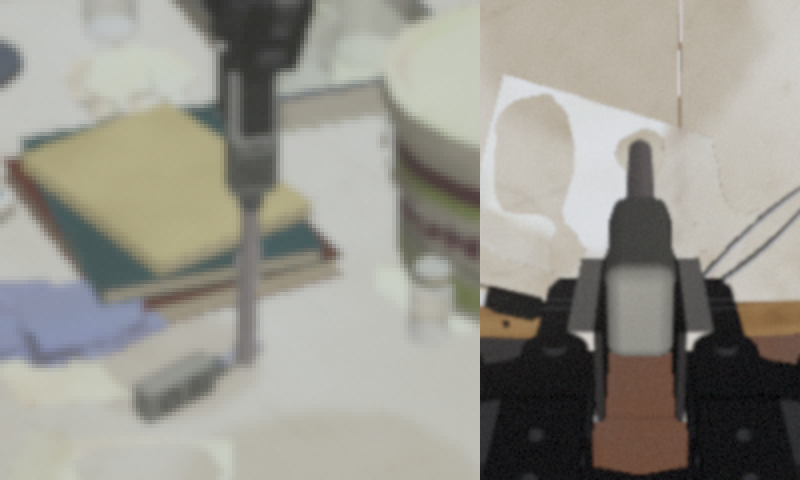

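The probe hangs plumb: the tip is at scene pixel (301,250) against a predicted (301,248.5). In the wrist view the tip is at (285,201). It is clamped firmly, so I'll carry it above the stand.

```bash
python3 -m jog '{"dp":[[-0.001,-0.010,-0.002],[-0.002,-0.018,-0.002],[-0.0035,-0.028,-0.002],[-0.004,-0.0325,-0.002],[-0.004,-0.0325,-0.002],[-0.004,-0.0325,0],[-0.004,-0.0325,0],[-0.004,-0.0325,0],[-0.004,-0.0325,0],[-0.004,-0.0325,0]],"rot":[[0,0,0],[0,0,0],[0,0,0],[0,0,0],[0,0,0],[0,0,0],[0,0,0],[0,0,0],[0,0,0],[0,0,0]],"grip":[0,0,0,0,0,0,0,0,0,0]}'
python3 -m jog '{"dp":[[-0.004,-0.0325,0],[-0.004,-0.0325,0],[-0.004,-0.0325,0],[-0.004,-0.0325,0],[-0.004,-0.0325,0],[-0.004,-0.0325,0],[-0.004,-0.030,0],[-0.004,-0.024,0],[-0.003,-0.016,0],[-0.002,-0.009,0]],"rot":[[0,0,0],[0,0,0],[0,0,0],[0,0,0],[0,0,0],[0,0,0],[0,0,0],[0,0,0],[0,0,0],[0,0,0]],"grip":[0,0,0,0,0,0,0,0,0,0]}'
python3 -m jog '{"dp":[[0,0,0],[0,0,0],[0,0,0],[0,0,0],[0,0,0],[0,0,0],[0,0,0],[0,0,0],[0,0,0],[0,0,0]],"rot":[[0,0,0],[0,0,0],[0,0,0],[0,0,0],[0,0,0],[0,0,0],[0,0,0],[0,0,0],[0,0,0],[0,0,0]],"grip":[0,0,0,0,0,0,0,0,0,0]}'
python3 - <<'E'
from h import *
from plant import robot
w=wrist('w6');s=robot.get_image('scene');pickle.dump(s,open('s6.pkl','wb'))
print(w['state']['tcp_pos'],w['state']['tool_rot'])
t=robot.get_image('top');pickle.dump(t,open('t6.pkl','wb'))
im=np.zeros((600,800,3),np.uint8);im[:,:440]=cv2.resize(w['pixels'][80:380,170:390],None,fx=2,fy=2)
im[:300,440:800]=cv2.resize(s['pixels'][100:200,170:290],None,fx=3,fy=3)
im[300:600,440:740]=cv2.resize(t['pixels'][160:260,100:200],None,fx=3,fy=3)
cv2.imwrite('pics/c7.png',im)
E
```

```text
clock: 8.83
tcp_pos: [0.5035, -0.1107, 0.2599]
tool_rot: [-3.12, -0.0, -0.227]
force: [0.7, -0.0, -1.0]
opening: 0.0145
finger_force: 62.3
clock: 9.67
tcp_pos: [0.4879, 0.0214, 0.2787]
tool_rot: [-3.014, 0.001, -0.029]
force: [-0.5, 0.0, -1.4]
opening: 0.0144
finger_force: 62.3
clock: 10.5
tcp_pos: [0.4882, 0.0204, 0.2782]
tool_rot: [-3.015, 0.001, -0.031]
force: [-0.4, 0.3, -1.4]
opening: 0.0144
finger_force: 62.3
[0.48820614 0.02041625 0.27819544] [-3.01473023e+00  1.30140416e-03 -3.10766901e-02]
```

View pics/c7.png

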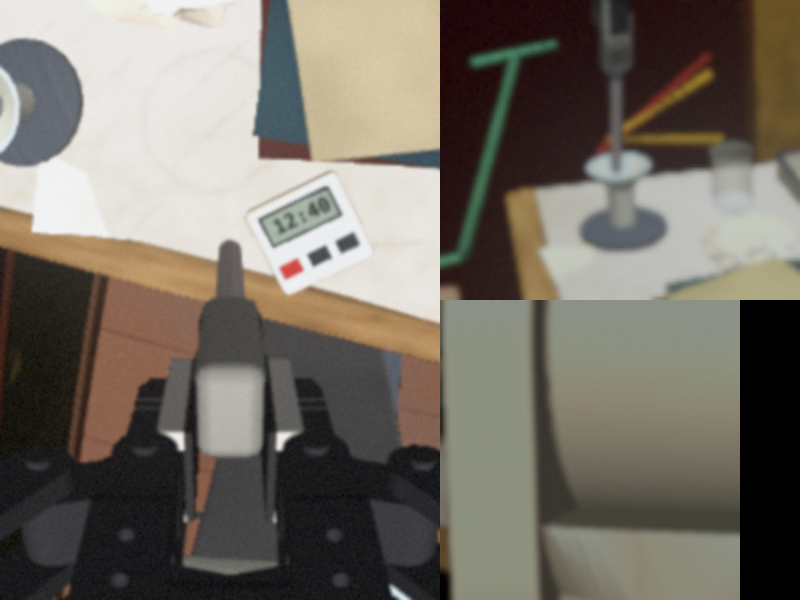

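The motion was cut short. The tool stopped at y=0.02 with a tilt and a yaw drift, so I'll check the joints for a limit.

```bash
python3 -c "
from plant import robot
s=robot.state();print(s['joint_pos'].round(3),s['dq'].round(2))"; python3 -c "
import pickle
for n in('w1','w3','w5'):
    s=pickle.load(open(n+'.pkl','rb'))['state'];print(s['joint_pos'].round(3),s['tcp_pos'].round(3),s['tool_rot'].round(3))"
```

```text
[-0.032 -0.04   0.134  1.746  0.127  3.141] [ 0.  0.  0.  0.  0. -0.]
[-0.685  0.173  0.078  1.476 -0.     2.689] [ 0.459 -0.375  0.131] [ 3.142  0.    -0.232]
[-0.669  0.208  0.355  1.714 -0.     2.744] [ 0.468 -0.37   0.253] [ 3.14e+00 -3.00e-03 -2.72e-01]
[-0.669  0.21   0.349  1.71  -0.     2.744] [ 0.468 -0.37   0.249] [-3.142  0.    -0.272]
```

Joint 6 is at its upper limit of π. It needs a positive world yaw, so I'll compute a level target with yaw 0.6.

```bash
cat >>h.py <<'E'
def need(pos,yaw):
    from plant import robot
    s=robot.state();R=Ro.from_euler('xyz',s['tool_rot']);T=Ro.from_euler('xyz',[np.pi,0,yaw])
    print('rot deg',(R.inv()*T).as_rotvec(degrees=True).round(2),'| shift after turn',T.inv().apply(np.array(pos)-s['tcp_pos']).round(4))
E
python3 -c "
from h import *
need([.5525,.1945,.28],.6)"
```

```text
rot deg [ -7.05  -2.23 -36.11] | shift after turn [ 0.1513 -0.1073 -0.0017]
```

```bash
python3 -m jog '{"dp":[[0,0,0],[0,0,0],[0,0,0],[0,0,0],[0,0,0],[0,0,0],[0,0,0],[0,0,0],[0,0,0],[0,0,0]],"rot":[[-0.88,-0.28,-4.51],[-0.88,-0.28,-4.51],[-0.88,-0.28,-4.51],[-0.88,-0.28,-4.51],[-0.88,-0.28,-4.51],[-0.88,-0.28,-4.51],[-0.88,-0.28,-4.51],[-0.88,-0.28,-4.51],[0,0,0],[0,0,0]],"grip":[0,0,0,0,0,0,0,0,0,0]}'
python3 -c "
from h import *
need([.5525,.1945,.28],.6)"
```

```text
clock: 11.48
tcp_pos: [0.4882, 0.0207, 0.2783]
tool_rot: [-3.141, -0.0, 0.598]
force: [-0.8, 0.5, -0.8]
opening: 0.0144
finger_force: 62.3
rot deg [-0.03 -0.   -0.14] | shift after turn [ 0.1513 -0.1071 -0.0017]
```

```bash
python3 -m jog '{"dp":[[0.008,-0.006,0],[0.018,-0.013,0],[0.023,-0.016,0],[0.024,-0.017,0],[0.024,-0.017,0],[0.023,-0.016,0],[0.018,-0.013,0],[0.009,-0.006,0],[0.0043,-0.0031,0],[0,0,0]],"rot":[[0,0,0],[0,0,0],[0,0,0],[0,0,0],[0,0,0],[0,0,0],[0,0,0],[0,0,0],[0,0,0],[0,0,0]],"grip":[0,0,0,0,0,0,0,0,0,0]}'
python3 - <<'E'
from h import *
from plant import robot
need([.5525,.1945,.26],.6)
w=wrist('w7');s=robot.get_image('scene');pickle.dump(s,open('s7.pkl','wb'))
im=np.zeros((600,800,3),np.uint8);im[:,:440]=cv2.resize(w['pixels'][80:380,170:390],None,fx=2,fy=2)
im[:400,440:800]=cv2.resize(s['pixels'][90:190,185:275],None,fx=4,fy=4,interpolation=3)
cv2.imwrite('pics/c8.png',im)
E
```

```text
clock: 12.32
tcp_pos: [0.5528, 0.195, 0.2777]
tool_rot: [-3.141, 0.001, 0.6]
force: [0.2, -1.0, -1.4]
opening: 0.0143
finger_force: 62.3
rot deg [-0.04  0.06 -0.03] | shift after turn [-0.0005  0.0002  0.0177]
```

View pics/c8.png

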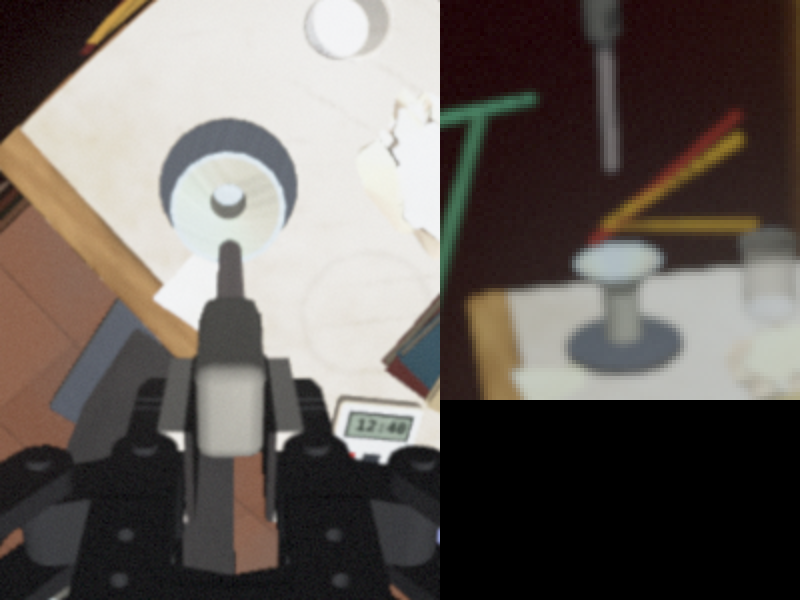

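In the wrist view the mouth ring is centred at crop (226.5,208), which is full-frame (283,184). The bore throat is at (284.5,181) and the probe tip at (285,202). The scene view shows the probe hanging above the stand.

```bash
python3 - <<'E'
from h import *
w=pickle.load(open('w7.pkl','rb'));st=w['state'];Rt=Ro.from_euler('xyz',st['tool_rot']).as_matrix()
f=lambda n,u,v,z:print(n,(p:=wplane(w,u,v,z)).round(4),(Rt.T@(p-st['tcp_pos'])).round(4))
f('mouth',283,184,.074);f('throat',284.5,181,.052);f('foot',284,80+190/2,.008);f('tip',285,202,.1510);f('tip',285,202,.146)
s=pickle.load(open('s7.pkl','rb'))
g=lambda x,y:((x-440)/4+185,y/4+90)
print('scene tip px',g(612,170),'pred',proj(s,st['tcp_pos']+[0,0,.008-.135]))
print('sc mouth',plane(s,*g(619,262),.074))
E
```

```text
mouth [0.5526 0.1989 0.074 ] [ 0.0023 -0.0033  0.2037]
throat [0.5526 0.197  0.052 ] [ 0.0012 -0.0017  0.2257]
foot [0.5515 0.1971 0.008 ] [ 0.0004 -0.0024  0.2697]
tip [0.5541 0.1973 0.151 ] [ 0.0025 -0.0011  0.1267]
tip [0.553  0.1965 0.146 ] [ 0.0012 -0.0011  0.1317]
scene tip px (228.0, 132.5) pred [227.34105491 130.77690906]
sc mouth [0.55309183 0.19110078 0.074     ]
```

The tip is within about 1–2 mm of the axis, so I'll lower it.

```bash
python3 -m jog '{"dp":[[0,-0.001,0.006],[0,0,0.012],[0,0,0.014],[0,0,0.014],[0,0,0.014],[0,0,0.014],[0,0,0.012],[0,0,0.010],[0,0,0.006],[0,0,0]],"rot":[[0,0,0],[0,0,0],[0,0,0],[0,0,0],[0,0,0],[0,0,0],[0,0,0],[0,0,0],[0,0,0],[0,0,0]],"grip":[0,0,0,0,0,0,0,0,0,0]}'
python3 -m jog '{"dp":[[0,0,0.003],[0,0,0.003],[0,0,0.003],[0,0,0.003],[0,0,0.003],[0,0,0.003],[0,0,0.002],[0,0,0.002],[0,0,0],[0,0,0]],"rot":[[0,0,0],[0,0,0],[0,0,0],[0,0,0],[0,0,0],[0,0,0],[0,0,0],[0,0,0],[0,0,0],[0,0,0]],"grip":[0,0,0,0,0,0,0,0,0,0]}'
```

```text
clock: 13.25
tcp_pos: [0.5515, 0.1943, 0.1749]
tool_rot: [-3.141, 0.002, 0.599]
force: [0.4, 0.5, -1.5]
opening: 0.0142
finger_force: 62.3
clock: 14.08
tcp_pos: [0.552, 0.195, 0.1541]
tool_rot: [-3.141, 0.0, 0.599]
force: [-0.9, 0.4, -0.2]
opening: 0.0146
finger_force: 62.3
```

```bash
python3 -m jog '{"dp":[[0,0,0.002],[0,0,0.002],[0,0,0.0015],[0,0,0.0015],[0,0,0.001],[0,0,0.001],[0,0,0.001],[0,0,0],[0,0,0],[0,0,0]],"rot":[[0,0,0],[0,0,0],[0,0,0],[0,0,0],[0,0,0],[0,0,0],[0,0,0],[0,0,0],[0,0,0],[0,0,0]],"grip":[0,0,0,0,0,0,0,0,0,0]}'
```

```text
clock: 14.92
tcp_pos: [0.5524, 0.1952, 0.1455]
tool_rot: [3.141, -0.002, 0.6]
force: [-0.2, -0.3, 5.2]
opening: 0.0144
finger_force: 63.5
```

```bash
python3 -m jog '{"dp":[[0,0,0.0005],[0,0,0],[0,0,0],[0,0,0],[0,0,0],[0,0,0],[0,0,0],[0,0,0],[0,0,0],[0,0,0]],"rot":[[0,0,0],[0,0,0],[0,0,0],[0,0,0],[0,0,0],[0,0,0],[0,0,0],[0,0,0],[0,0,0],[0,0,0]],"grip":[0,0,0,0,0,0,0,0,0,0]}'
python3 - <<'E'
from h import *
from plant import robot
w=wrist('w8');s=robot.get_image('scene')
st=w['state'];print(st['force'],st['moment'])
im=np.zeros((600,800,3),np.uint8);im[:,:440]=cv2.resize(w['pixels'][80:380,170:390],None,fx=2,fy=2)
im[:400,440:800]=cv2.resize(s['pixels'][90:190,185:275],None,fx=4,fy=4,interpolation=3)
cv2.imwrite('pics/c9.png',im)
E
```

```text
clock: 15.75
tcp_pos: [0.5525, 0.1952, 0.1454]
tool_rot: [3.141, -0.002, 0.599]
force: [-1.3, -0.6, 9.0]
opening: 0.0145
finger_force: 63.7
[-1.30079497 -0.56305818  9.04586948] [-0.1483811   0.56161619  0.00637332]
```

View pics/c9.png

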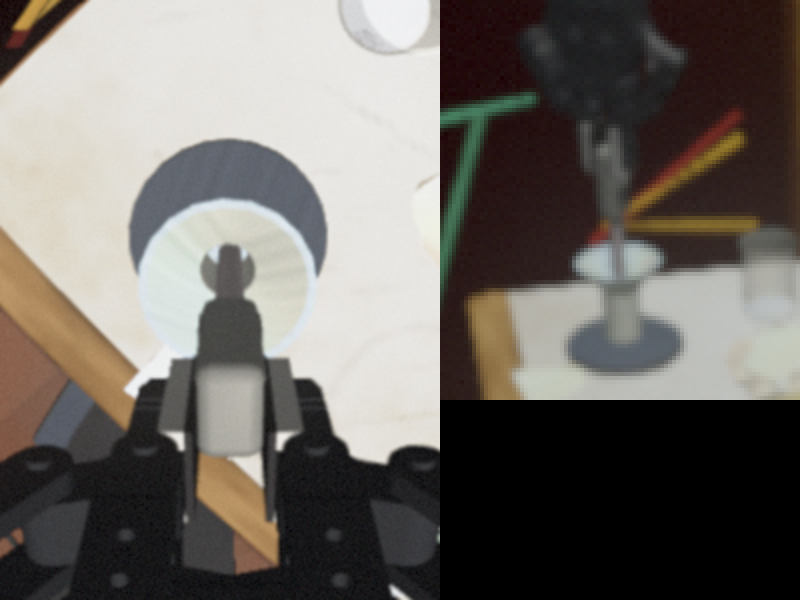

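The shaft is in the bore and the tip rests on the floor, with about 10 N upward and the probe still held. Now I'll release and retreat.

```bash
python3 -m jog '{"dp":[[0,0,0],[0,0,0],[0,0,0],[0,0,0],[0,0,0],[0,0,0],[0,0,0],[0,0,0],[0,0,0],[0,0,0]],"rot":[[0,0,0],[0,0,0],[0,0,0],[0,0,0],[0,0,0],[0,0,0],[0,0,0],[0,0,0],[0,0,0],[0,0,0]],"grip":[0.2,0.23,0.26,0.3,0.4,0.5,0.6,0.7,0.7,0.7]}'
python3 -m jog '{"dp":[[0,0,-0.004],[0,0,-0.010],[0,0,-0.014],[0,0,-0.018],[0,0,-0.018],[0,0,-0.018],[0,0,-0.018],[0,0,-0.014],[0,0,-0.010],[0,0,-0.004]],"rot":[[0,0,0],[0,0,0],[0,0,0],[0,0,0],[0,0,0],[0,0,0],[0,0,0],[0,0,0],[0,0,0],[0,0,0]],"grip":[0.7,0.7,0.7,0.7,0.7,0.7,0.7,0.7,0.7,0.7]}'
python3 - <<'E'
from h import *
from plant import robot
w=wrist('w9');s=robot.get_image('scene')
im=np.zeros((420,800,3),np.uint8);im[:,:400]=w['pixels'][:,80:480]
im[:400,400:760]=cv2.resize(s['pixels'][90:190,185:275],None,fx=4,fy=4,interpolation=3)
cv2.imwrite('pics/c10.png',im)
E
```

```text
clock: 16.68
tcp_pos: [0.5521, 0.1951, 0.1436]
tool_rot: [-3.141, 0.0, 0.599]
force: [0.7, 1.0, 0.0]
opening: 0.0596
finger_force: 0.0
clock: 17.52
tcp_pos: [0.5525, 0.1952, 0.2745]
tool_rot: [3.141, -0.003, 0.599]
force: [0.3, 0.6, -0.1]
opening: 0.06
finger_force: 0.0
```

View pics/c10.png

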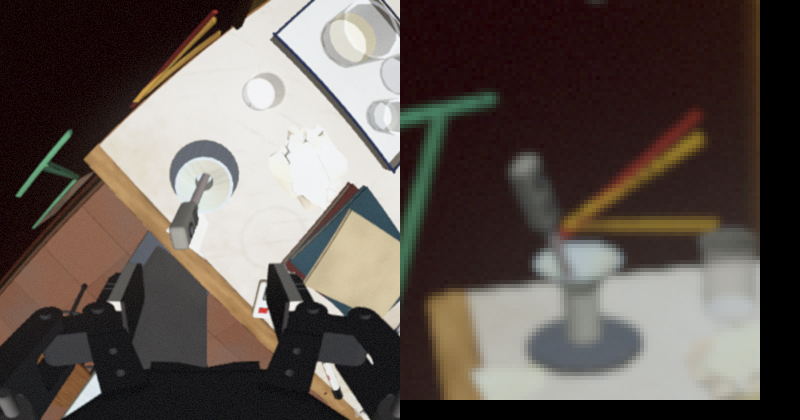

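The probe stands in the tube, leaning on the bore within its play. The gripper is clear.

```bash
python3 -c "
from plant import robot
print(robot.sign_off())"
```

```text
the job is handed in; nothing more can be done
None
```

I handed the job in at about 17.5 s: the long probe was gripped by its buttons, swung tip down, re-clamped, lowered to the stand floor and released; it stands there leaning slightly on the bore, the gripper is clear and the arm never went near the short probe.

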